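Hang the rinsed pin basket on the swivel hook to drain over the drip pan

ROBOT

A 6-joint arm with a two-finger parallel gripper is mounted at the origin on the work surface. World frame = base frame: x ahead of the robot, y to its left, z up, the work surface at z = 0. Lengths are in m, angles in rad, forces in N, time in s.
With the tool pointing down it reaches from about 0.35 to 0.775 m from the base axis. Payload 5.5 kg.
Tool frame: the origin (TCP) lies at the very end of the fingers, on their centre line; the grasp point (between the pads) lies 19 mm behind it; z points along the fingers, y is the line along which they close (so a half turn about z gives the same grasp; the last joint's range is limited). The gripper opens to 85 mm and grips with 20 to 120 N. Pads are 22 mm wide; open, the fingers measure 114 mm over their backs; the gripper's body (76 mm by 85 mm) begins 54 mm behind the grasp point. The pads swing forward as they close: fully open they stand 13 mm farther back than shut.
Start: joints at [-1.401, 0.313, 0.046, 1.304, 0, 1.431], TCP at [0.175, -0.548, 0.199] pointing down, gripper open.
Joint ranges: [-2.76, 2.76], [-0.86, 1.69], [-1.03, 1.26], [-2.2, 2.34], [-1.47, 1.5], [-3.14, 3.14]. Speed limits (rad/s): [2.57, 2.57, 3.14, 3.14, 3.14, 3.14].

INTERFACE

Orientations are given as a unit quaternion [w, x, y, z].
In Python, from workcell import env gives the robot as it stands. The module is installed in compiled form; this text tells all that it offers.
- The arm moves only by the tool jog_arm, never from a script. Its arguments are lists of equal length, an entry for each row: "gripper": the opening, from 0 (shut) to 1 (fully open); "offset": the shift along the world's x, y, z in cm, a list of three; "twist": the turn about the world's z in degrees. In form: {"gripper": [gripper, ...], "offset": [[dx, dy, dz], ...], "twist": [twist, ...]}. A call has exactly 8 rows; each row is the pose to reach, as a shift and turn from the pose commanded when the call began; what a row does not reach only later rows make up. A row lasts 1/8 s, in which the tool goes at most 62.5 mm and 10.7 degrees, less where a joint would pass 70% of its speed; a pose out of reach is approached as far as the arm can. A call with a gripper value outside its range is refused whole. The fingers move at their own pace and stop on an object; "squeeze" is the grip in N (left out, the last holds). Time passes only in rows, so rows that repeat a pose let the fingers close, or fill a call up. It gives the time, the measured TCP pose, the force, the opening and the grip force at its end, in the units of the state.
- env.get_state(): the state, without advancing time (a new reading comes with each control period).
- env.read_camera(name): name is "scene" or "top"; returns a dict with "image" (400x640x3 uint8, red, green, blue), "z_map" (400x640 float32, m along the optical axis (not along the pixel's ray), 0 where there is no reading), "fovy" (degrees; the focal length in pixels is half the picture's height over the tangent of half this angle, whatever the lens; pixels are square), "cx", "cy" (the principal point, pixels), "distortion" ([k1, k2, p1, p2, k3] as OpenCV has them; the pictures are not rectified), "cam_to_world" (4x4, takes a point from camera to world coordinates). Camera axes: x right, y up, looking along -z (the intrinsics and any distortion apply to the point x, -y, -z); pixel columns grow to the right and rows downward; lengths in m; the calibration is good to about 2 mm. A picture is of the moment at which its call begins.
- env.hand_in(): hands the job in; it is judged then, once.
The state is a dict: "clock": time; "joint_pos": joint angles; "qvel": joint speeds; "tau": joint torques, N m; "tcp_pos": TCP position; "orientation": TCP orientation; "wrist_force": force on the tool from outside, world axes, zero at the start; "ft_torque": the same for the moment, N m; "finger_gap": finger opening in m; "grip_force": force on a finger pad.
Only numpy, scipy, OpenCV 4.12 (cv2) and the standard library are available. Lean on these libraries where they do the work, as an engineer would, in place of code of your own. Each camera call takes 0.05 s, during which the arm holds its last target. There are 200 camera calls.

TASK

The rinsed pin basket has to drain. Swing the empty swivel hook on the post round until it is over the round drip pan, then carry the basket over upright and hang it by its handle in the bowl of the hook, so that it hangs free and still, wholly over the pan. Leave the goniometer head, the pin case and the pan where they are.

Things in the scene. Friction and masses are not known exactly. Their poses are not given: they have to be found in the camera images.
- basket: Loose perforated steel cup, 56 mm diameter, 60 mm high, 100 to 210 g, pins inside, upright on the bench, with a rigid upright strap handle (bail), an upside-down U in the basket's y-z plane, 186 mm high overall. Origin: centre of the underside; z up. The bail's opening is passed through along basket x. Grip it from above across its two legs (along y), close under the arch: the opening stays free.
- bail_top (a point): Underside of the top of the bail's arch, 183 mm above the basket's underside, on its axis: it rests on a hook here. Axes as the basket. Strap 12 mm wide (x), 3 mm thick. Legs upright and parallel from 85 to 165 mm above the underside, 42 mm apart outside, 36 mm inside; above them a half-round arch, outside top at 186 mm; below, they splay to the cup's rim.
- stand: Post on a magnetic base, fixed to the bench: grey block 60 x 50 mm (x, y), 55 mm high, steel post 18 mm in diameter at its centre. Origin: centre of the underside, on the axis of post and swivel. The nut on the post's head (22 mm diameter) ends 273 mm above the bench, the stand's highest point.
- swivel (a joint): Angle of the swivel hook about the upright post, rad, anticlockwise from above; 0 = it points along the stand's +x. Turns from -2.8 to 2.8 against light friction (0.12 N m: 1.5 N at 80 mm from the axis) and stays where left. Hook: steel bar 8 mm in diameter, level from a collar (32 mm diameter, 25 mm high) out to 108 mm from the axis, its centre line 246 mm above the bench.
- hook_bowl (a point): Middle of the hook's bowl, on top of the bar: 130 mm from the post's axis, 236 mm above the bench. x points outward along the hook, z up. After its level part the bar dips 14 mm into this bowl, lowest from 122 to 138 mm out, about 28 mm wide at the mouth, and rises to the upturned end.
- hook_tip (a point): Top of the hook's upturned end, 150 mm from the post's axis, 250 mm above the bench; the bar reaches 154 mm out.
- pan: Loose round stainless drip pan, 300 g, 160 mm diameter at the rim, about 150 mm inside, 20 mm high, beside the post on one side or the other. Origin: centre of its underside. Its centre is 118 to 155 mm from the post's axis.
- gonio_head: Delicate goniometer head standing on a round foot 64 mm in diameter, 90 mm tall, 400 g, on the other side of the post from the pan. Origin: centre of its underside. Must not be moved.
- pin_case: Closed plastic pin case 75 x 110 x 45 mm (x, y, z), 350 g, across the bench from the basket. Origin: centre of its underside. Must not be moved.
There are look-alikes about, which are no part of the job. Leave any orange look-alike of the basket alone. Of the things that look like the pan, take the one that is farthest to the robot's left at the start.

How it is judged:
On the way:
1. the hook, still empty, has been swung round over the pan (middle of its bowl within 45 mm of the pan's centre, seen from above, the basket not yet on it) (horizontal distance between hook_bowl and pan below 0.045 m and horizontal distance between basket and hook_bowl above 0.06 m and contact force between basket and stand below 0.05 N), for 0.2 s.
At the end, for the whole second after the job is handed in: The basket hangs at rest in the hook's bowl (bail top within 18 mm of bowl middle), tilt under 0.2 rad, underside over 35 mm up, clear of the pan, its axis within 45 mm of the pan's centre seen from above; pan moved under 30 mm, goniometer head and pin case under 20 mm (distance between bail_top and hook_bowl below 0.018 m and contact force between basket and stand above 0.5 N and horizontal distance between basket and pan below 0.045 m and angle between basket's own z axis and vertical below 0.2 rad and height (world z) of basket above 0.035 m and contact force between basket and pan below 0.05 N and linear speed of basket below 0.05 m/s and velocity of joint swivel between -0.1 and 0.1 rad/s and distance of pan from where it was at the start of the episode below 0.03 m and distance of each of gonio_head, pin_case from where it was at the start of the episode below 0.02 m); the robot touches nothing.
It fails at once if the goniometer head is knocked, moved 20 mm or tipped (distance of gonio_head from where it was at the start of the episode above 0.02 m or angle between gonio_head's own z axis and vertical above 0.3 rad).
It fails at once if the pin case is moved 20 mm (distance of pin_case from where it was at the start of the episode above 0.02 m).
It fails at once if the pan is moved 30 mm (distance of pan from where it was at the start of the episode above 0.03 m).
It fails at once if the basket is tipped over, more than 1 rad from upright (angle between basket's own z axis and vertical above 1 rad).
It also fails if it takes over 72 s, if anything falls off the work surface, if the arm or the gripper's body presses on something with over 40 N, if the wrist force passes 120 N, or if a joint passes its speed limit or range.

## Working session

There is one attempt and no reset: what is moved stays moved. The work goes in short steps, Python scripts to look and compute and a tool call to move; the robot and the scene stay as the last step left them, time stands still between calls to the robot, and variables do not carry over. Pictures are saved under pics/ and viewed, at most 10 in all, crops included, and the job is handed in when it is done.

Besides the shell and the picture viewer there is one more tool, called after "Request:" as name([rows], argument=value, ...), one row to a line, values as JSON. jog_arm: Moves the arm, as the interface text tells. Its arguments: {"type":"object","properties":{"gripper":{"type":"array"},"offset":{"type":"array"},"twist":{"type":"array"},"squeeze":{"type":"number"}},"required":["gripper","offset","twist"]}

```bash
mkdir -p pics; cat > h.py <<'E'
import numpy as np, cv2
from workcell import env
def cam(n):
    return env.read_camera(n)
def K(c):
    f=200/np.tan(np.radians(c['fovy'])/2); return np.array([[f,0,c['cx']],[0,f,c['cy']],[0,0,1.]])
def cloud(c):
    h,w=c['z_map'].shape
    u,v=np.meshgrid(np.arange(w),np.arange(h))
    p=cv2.undistortPoints(np.stack([u,v],-1).reshape(-1,1,2).astype(np.float64),K(c),np.array(c['distortion'],float)).reshape(h,w,2)
    z=c['z_map']; P=np.stack([p[...,0]*z,-p[...,1]*z,-z],-1)
    T=np.array(c['cam_to_world']); W=P@T[:3,:3].T+T[:3,3]; W[z==0]=np.nan
    return W
def save(c,n): cv2.imwrite('pics/'+n,c['image'][...,::-1])
E
python3 - <<'E'
from h import *
for n in ('scene','top'):
    c=cam(n); save(c,n+'0.png'); np.save(n+'.npy',cloud(c)); print(n,c['fovy'],c['distortion'],np.round(c['cam_to_world'],2).tolist())
print(env.get_state())
E
```

```text
scene 46.065103927508986 [-0.09362994  0.          0.          0.          0.        ] [[0.81, -0.47, 0.35, 1.03], [0.59, 0.64, -0.5, -0.76], [0.01, 0.61, 0.79, 1.27], [0.0, 0.0, 0.0, 1.0]]
top 56.743138676570176 [-0.0396756  0.         0.         0.         0.       ] [[-0.01, 1.0, -0.03, 0.5], [-1.0, -0.01, 0.01, -0.04], [0.01, 0.03, 1.0, 1.28], [0.0, 0.0, 0.0, 1.0]]
{'clock': 0.1, 'joint_pos': array([-1.40059774e+00,  3.13958842e-01,  4.50872982e-02,  1.30360285e+00,
        1.41053668e-05,  1.43119845e+00]), 'qvel': array([ 1.89975020e-04, -1.99649274e-03,  3.06834681e-03, -1.12343764e-04,
       -2.04141090e-05, -8.47460873e-04]), 'tau': array([ 2.09532081e-03, -4.81725633e+01,  2.99243581e+01,  1.27269980e-02,
       -1.63581121e-04,  6.86726580e-06]), 'tcp_pos': array([ 0.17520624, -0.54711938,  0.19837684]), 'orientation': array([-8.39042967e-04,  9.88026889e-01,  1.54279492e-01, -5.78515136e-06]), 'wrist_force': array([-0.45565767,  0.35987917,  0.04643874]), 'ft_torque': array([-0.0024922 ,  0.01890433, -0.02354689]), 'grip_force': 0.0, 'finger_gap': 0.08563814010864472}
```

View pics/scene0.png

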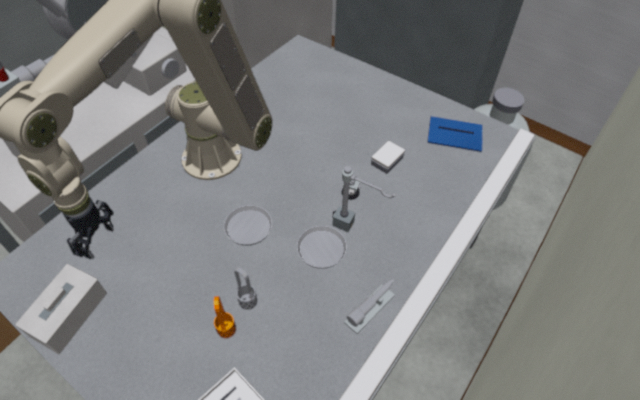

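View pics/top0.png

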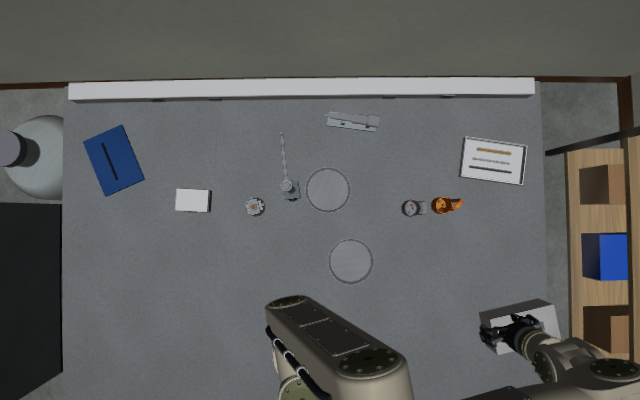

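The scene shows the grey basket at (246,290), next to the orange look-alike at (224,320). In the top view:
- post at (288,188), with the hook pointing up to about (281,133), away from the robot
- pan at (328,190), the leftmost of the two round ones
- goniometer head at (255,207)
- pin case at (193,200)
- basket at (411,208), orange at (445,205)

```bash
python3 - <<'E'
from h import *
W=np.load('top.npy'); S=np.load('scene.npy')
def box(W,u0,u1,v0,v1,zl,zh,n):
    P=W[v0:v1,u0:u1].reshape(-1,3); P=P[(P[:,2]>zl)&(P[:,2]<zh)]
    if len(P): 
        r=cv2.minAreaRect(P[:,:2].astype(np.float32)); print(n,len(P),'med',np.round(np.median(P,0),4),'min',np.round(P.min(0),3),'max',np.round(P.max(0),3),'rect',np.round(r[0],3),np.round(r[1],3),round(r[2],1))
    return P
box(W,300,356,160,218,.008,.03,'pan')
box(W,320,385,230,290,.008,.03,'pan2')
box(W,270,300,170,205,.255,.3,'nut')
box(W,265,305,170,210,.03,.07,'block')
H=box(W,265,300,125,200,.225,.26,'hook')
box(W,240,270,190,222,.03,.12,'gonio')
box(W,170,215,180,220,.03,.06,'case')
B=box(W,395,428,190,225,.02,.25,'basket')
box(W,395,428,190,225,.1,.25,'bail')
box(W,395,428,190,225,.16,.25,'bailtop')
box(W,395,428,190,225,.02,.07,'cup')
box(W,428,470,190,225,.02,.25,'orange')
print('scene')
from itertools import product
F=S.reshape(-1,3)
def wb(F,x0,x1,y0,y1,z0,z1,n):
    P=F[(F[:,0]>x0)&(F[:,0]<x1)&(F[:,1]>y0)&(F[:,1]<y1)&(F[:,2]>z0)&(F[:,2]<z1)]
    if len(P): r=cv2.minAreaRect(P[:,:2].astype(np.float32)); print(n,len(P),np.round(np.median(P,0),4),'min',np.round(P.min(0),3),'max',np.round(P.max(0),3),np.round(r[0],3),np.round(r[1],3),round(r[2],1))
c=np.nanmedian(B,0)
for z0,z1 in((.02,.065),(.09,.16),(.16,.2)): wb(F,c[0]-.07,c[0]+.07,c[1]-.06,c[1]+.06,z0,z1,'basket')
wb(F,.4,.9,-.1,.3,.255,.3,'nut');wb(F,.4,.95,-.1,.3,.225,.256,'hook')
for u,v in((246,273),(246,298),(241,272),(390,194),(347,170)): print(u,v,np.round(S[v,u],3))
for u,v in((411,208),(420,207),(424,207),(281,133),(283,150)): print(u,v,np.round(W[v,u],3))
T=cv2.imread('pics/top0.png');Q=cv2.imread('pics/scene0.png')
a=cv2.resize(T[185:230,385:475],(800,400),interpolation=2);b=cv2.resize(Q[255:345,195:285][:, :],(400,400),interpolation=2)
b=cv2.resize(Q[260:310,210:310],(800,400)) ;cv2.imwrite('pics/crop1.png',cv2.resize(np.vstack([a,b]),(600,600)))
E
```

```text
pan 342 med [ 0.5701 -0.0894  0.0159] min [ 0.476 -0.166  0.008] max [0.644 0.009 0.026] rect [ 0.563 -0.085] [0.157 0.165] 64.8
pan2 343 med [ 0.3094 -0.1673  0.0158] min [ 0.243 -0.276  0.008] max [ 0.401 -0.083  0.026] rect [ 0.32  -0.165] [0.167 0.157] 60.5
nut 99 med [0.5662 0.0366 0.2666] min [0.553 0.021 0.255] max [0.587 0.052 0.277] rect [0.567 0.037] [0.03  0.029] 55.3
block 197 med [0.5545 0.0271 0.0547] min [0.528 0.008 0.032] max [0.598 0.06  0.069] rect [0.562 0.036] [0.069 0.05 ] 8.3
hook 199 med [0.6209 0.0433 0.2491] min [0.551 0.021 0.23 ] max [0.719 0.055 0.26 ] rect [0.635 0.038] [0.168 0.031] 1.2
gonio 228 med [0.5133 0.1596 0.0518] min [0.487 0.129 0.033] max [0.543 0.19  0.089] rect [0.512 0.162] [0.055 0.057] 63.1
case 737 med [0.5365 0.3688 0.0439] min [0.499 0.314 0.03 ] max [0.578 0.427 0.052] rect [0.537 0.37 ] [0.109 0.076] 85.9
basket 202 med [ 0.5016 -0.3623  0.0606] min [ 0.473 -0.39   0.02 ] max [ 0.529 -0.338  0.188] rect [ 0.501 -0.364] [0.055 0.053] 24.4
bail 74 med [ 0.5016 -0.3626  0.1791] min [ 0.48  -0.37   0.105] max [ 0.521 -0.357  0.188] rec
[... 635 characters left out ...]
 [ 0.524 -0.359  0.159] [ 0.502 -0.367] [0.045 0.015] 0.9
basket 81 [ 0.5077 -0.368   0.1813] min [ 0.481 -0.375  0.16 ] max [ 0.524 -0.36   0.194] [ 0.503 -0.367] [0.043 0.015] 1.4
nut 91 [0.5709 0.0312 0.2654] min [0.554 0.02  0.255] max [0.627 0.048 0.279] [0.59 0.03] [0.028 0.072] 81.1
hook 212 [0.6187 0.0406 0.247 ] min [0.559 0.02  0.225] max [0.721 0.054 0.256] [0.64  0.042] [0.165 0.021] 9.7
246 273 [ 0.432 -0.295 -0.002]
246 298 [ 0.492 -0.362  0.007]
241 272 [ 0.507 -0.368  0.186]
390 194 [0.63  0.242 0.001]
347 170 [0.571 0.03  0.275]
411 208 [ 0.5   -0.373  0.006]
420 207 [ 0.502 -0.388  0.065]
424 207 [ 0.502 -0.366  0.183]
281 133 [0.714 0.051 0.249]
283 150 [0.666 0.046 0.249]
```

View pics/crop1.png

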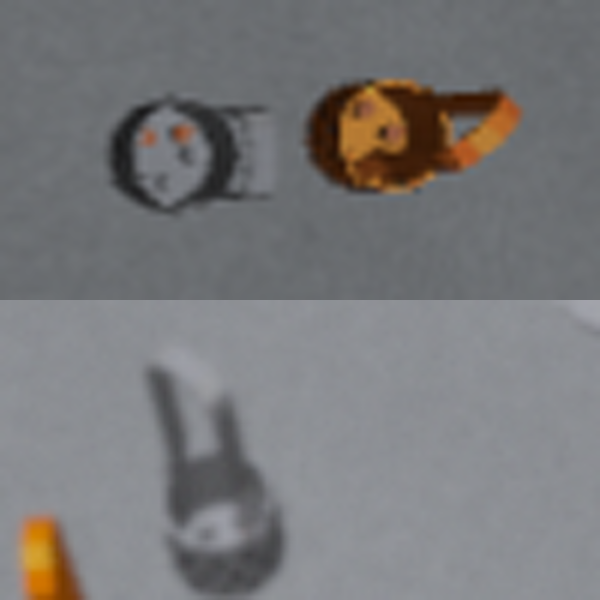

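Positions, checked against the given sizes:

| Item | Position | Note |
|---|---|---|
| Basket | (0.501, -0.365) | bail legs along world x |
| Post | (0.567, 0.035) | hook at about +5° |
| Pan | (0.565, -0.087) | 0.12 m from the post |

So the hook must turn to about -92°. I'll push it clockwise with closed fingers, starting from its +y side.

Request:
jog_arm([
  [0, 0, 6],
  [0, 0, 12],
  [3.8, 4.9, 13],
  [7.6, 9.8, 13],
  [11.4, 14.7, 13],
  [15.2, 19.6, 13],
  [19, 24.5, 13],
  [22.8, 29.4, 13],
], gripper=[0, 0, 0, 0, 0, 0, 0, 0], twist=[9, 18, 27, 36, 45, 54, 63, 72])

```text
clock: 1.1
tcp_pos: [0.4041, -0.2519, 0.329]
orientation: [-0.0, 0.707, 0.707, 0.0]
wrist_force: [0.5, -0.3, 1.0]
finger_gap: 0.0002
grip_force: 0.0
```

Request:
jog_arm([
  [3.3, 4.4, 0],
  [6.6, 8.8, 0],
  [9.9, 13.2, 0],
  [13.2, 17.6, 0],
  [16.5, 22, 0],
  [19.8, 26.4, 0],
  [23.1, 30.8, 0],
  [26.4, 35.2, 0],
], gripper=[0, 0, 0, 0, 0, 0, 0, 0], twist=[0, 0, 0, 0, 0, 0, 0, 0])

```text
clock: 2.1
tcp_pos: [0.668, 0.0999, 0.3288]
orientation: [-0.0, 0.709, 0.706, -0.0]
wrist_force: [0.3, -1.0, 0.7]
finger_gap: -0.0003
grip_force: 0.0
```

```bash
python3 - <<'E'
from h import *
c=cam('scene'); 
cv2.imwrite('pics/s1.png',cv2.resize(c['image'][100:280,240:460,::-1],(733,600)))
print(env.get_state()['tcp_pos'])
E
```

```text
[0.67077812 0.10559815 0.32483368]
```

View pics/s1.png

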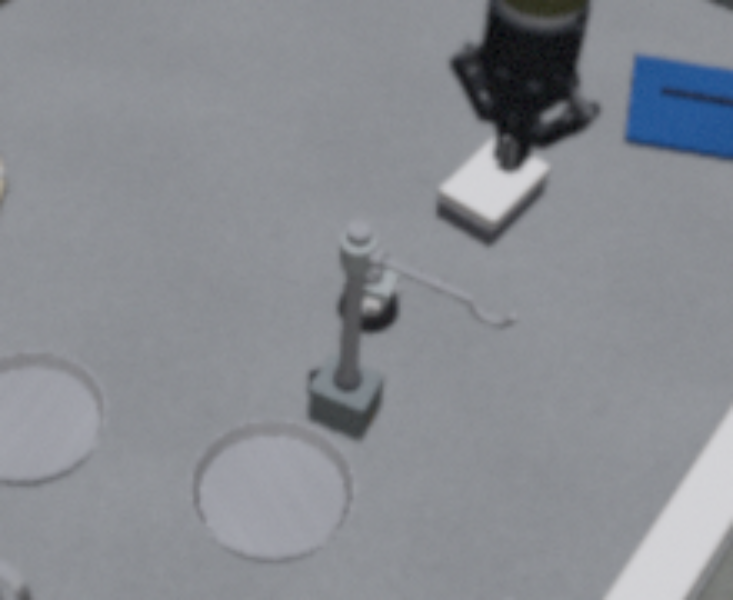

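The tool is 60 mm to the left of the hook and clear of it: fingertip at about (510,150) in the crop, hook tip at (512,320). Next I lower it and sweep.

Request:
jog_arm([
  [0, 0, -5.2],
  [0, 0, -10.4],
  [-0.7, -3.1, -10.4],
  [-0.1, -5.6, -10.4],
  [-0.2, -8.2, -10.4],
  [-1, -10.7, -10.4],
  [-2.4, -12.9, -10.4],
  [-3.9, -14.4, -10.4],
], gripper=[0, 0, 0, 0, 0, 0, 0, 0], twist=[0, 0, 0, 0, 0, 0, 0, 0])

```text
clock: 3.15
tcp_pos: [0.6292, -0.048, 0.2262]
orientation: [0.001, 0.709, 0.705, 0.001]
wrist_force: [0.1, -0.3, 0.1]
finger_gap: -0.0004
grip_force: 0.0
```

Request:
jog_arm([
  [-1.2, -0.8, 0],
  [-2.5, -1.4, 0],
  [-3.6, -1.7, 0],
  [-4.5, -1.9, 0],
  [-4.5, -1.9, 0],
  [-4.5, -1.9, 0],
  [-4.5, -1.9, 0],
  [-4.5, -1.9, 0],
], gripper=[0, 0, 0, 0, 0, 0, 0, 0], twist=[0, 0, 0, 0, 0, 0, 0, 0])

```text
clock: 4.15
tcp_pos: [0.5835, -0.0646, 0.225]
orientation: [-0.0, 0.709, 0.706, -0.0]
wrist_force: [-0.3, 0.1, -1.3]
finger_gap: -0.0
grip_force: 0.0
```

```bash
python3 - <<'E'
from h import *
c=cam('scene'); W=cloud(c)
cv2.imwrite('pics/s2.png',cv2.resize(c['image'][140:280,240:410,::-1],(728,600)))
print(env.get_state()['tcp_pos'])
E
```

```text
[ 0.58345196 -0.06453403  0.22501682]
```

View pics/s2.png

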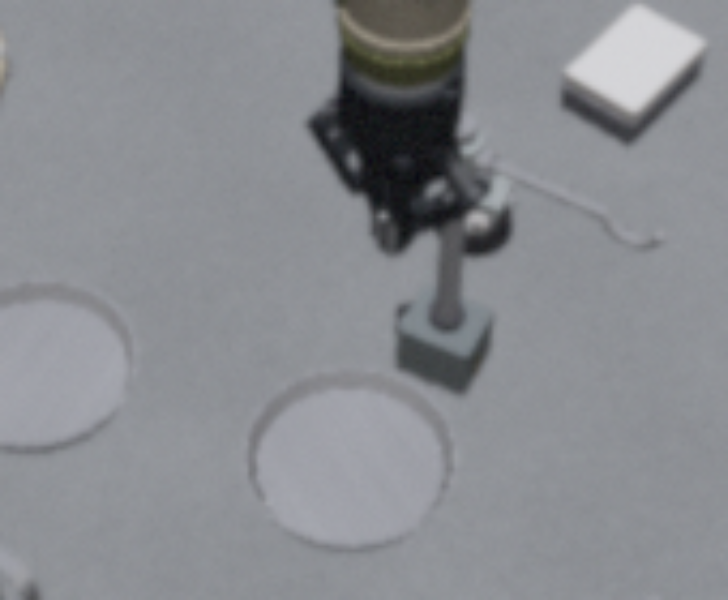

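The hook has not moved: its tip is still at (660,240) in the crop, and the finger ended beside the post at (385,230). I'll check whether the reported TCP agrees with the picture before trying again.

```bash
cat >> h.py <<'E'
def proj(c,X):
    T=np.linalg.inv(np.array(c['cam_to_world'])); p=np.asarray(X,float)@T[:3,:3].T+T[:3,3]
    return cv2.projectPoints((p*[1,-1,-1]).reshape(-1,1,3),np.zeros(3),np.zeros(3),K(c),np.array(c['distortion'],float))[0].reshape(-1,2)
E
python3 - <<'E'
from h import *
s=env.get_state();t=s['tcp_pos']
for n in('scene','top'):
    c=cam(n);W=cloud(c)
    print(n,'tcp',proj(c,[t]),'hook prior bowl,tip',proj(c,[[.567+.13*np.cos(.09),.035+.13*np.sin(.09),.236],[.567+.15*np.cos(.09),.035+.15*np.sin(.09),.25]]),proj(c,[[.567,.035,.273]]))
    F=W.reshape(-1,3)
    for x in np.arange(.59,.74,.02):
        P=F[(abs(F[:,0]-x)<.01)&(abs(F[:,1]-.05)<.05)&(F[:,2]>.215)&(F[:,2]<.27)]
        if len(P):print(round(x,2),len(P),np.round(np.median(P,0),3),np.round(P.max(0)[2],3))
    # finger lowest
    P=F[(abs(F[:,0]-t[0])<.04)&(abs(F[:,1]-t[1])<.04)&(F[:,2]>.1)&(F[:,2]<.28)]
    if len(P):print('finger',len(P),np.round(P.min(0),3),np.round(np.median(P,0),3),np.round(P[P[:,2]<.245].mean(0),3))
    if n=='top': save(c,'top2.png')
E
```

```text
scene tcp [[330.95412778 203.67655354]] hook prior bowl,tip [[385.79850194 195.14293641]
 [392.76735922 194.8651387 ]] [[346.6581043  168.80987253]]
0.59 50 [0.587 0.036 0.251] 0.261
0.61 17 [0.609 0.039 0.25 ] 0.253
0.63 19 [0.629 0.041 0.249] 0.254
0.65 20 [0.649 0.043 0.249] 0.255
0.67 22 [0.671 0.046 0.249] 0.253
0.69 23 [0.691 0.048 0.239] 0.249
0.71 21 [0.712 0.049 0.24 ] 0.251
0.73 2 [0.721 0.051 0.25 ] 0.252
finger 38 [ 0.573 -0.079  0.26 ] [ 0.59  -0.074  0.271] [nan nan nan]
top tcp [[322.65662916 179.62614204]] hook prior bowl,tip [[282.93454309 140.05496614]
 [281.79786716 132.05236703]] [[286.54054222 184.66777278]]
0.59 28 [0.587 0.038 0.251] 0.262
0.61 21 [0.61  0.041 0.248] 0.251
0.63 20 [0.629 0.043 0.249] 0.253
0.65 19 [0.649 0.046 0.249] 0.251
0.67 19 [0.668 0.046 0.249] 0.252
0.69 20 [0.691 0.049 0.236] 0.241
0.71 20 [0.711 0.051 0.241] 0.251
0.73 1 [0.72  0.051 0.245] 0.245<stdin>:12: RuntimeWarning: Mean of empty slice.
  ret = um.true_divide(
```

View pics/top2.png

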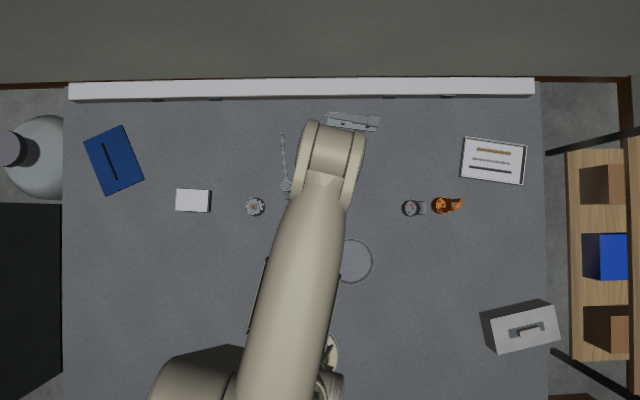

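```bash
python3 - <<'E'
from h import *
t=env.get_state()['tcp_pos']
c=cam('scene');W=cloud(c)
print('s1 tcp',proj(c,[[.6708,.1056,.3248],[.6708,.1056,.36]]))
print('now',[proj(c,[[t[0],t[1],z]]).round(1).tolist() for z in (.225,.245,.265,.285)])
for v in range(180,212,2): print(v,[ (np.round(W[v,u],3).tolist(), int(c['image'][v,u].mean())) for u in (327,331,335)])
E
```

```text
s1 tcp [[392.56669236 157.67695898]
 [394.23730348 148.75613735]]
now [[[330.9, 203.7]], [[331.1, 199.3]], [[331.3, 194.8]], [[331.5, 190.1]]]
180 [([0.579, -0.082, 0.34], 26), ([0.595, -0.087, 0.355], 13), ([0.603, -0.081, 0.357], 23)]
182 [([0.58, -0.083, 0.334], 21), ([0.592, -0.082, 0.341], 22), ([0.603, -0.08, 0.347], 19)]
184 [([0.579, -0.081, 0.324], 25), ([0.593, -0.084, 0.335], 28), ([0.601, -0.077, 0.334], 31)]
186 [([0.576, -0.077, 0.309], 23), ([0.594, -0.084, 0.328], 24), ([0.602, -0.078, 0.328], 35)]
188 [([0.579, -0.08, 0.306], 43), ([0.59, -0.078, 0.311], 16), ([0.601, -0.075, 0.316], 36)]
190 [([0.573, -0.071, 0.285], 74), ([0.591, -0.079, 0.304], 40), ([0.601, -0.075, 0.309], 32)]
192 [([0.574, -0.073, 0.278], 69), ([0.59, -0.077, 0.293], 61), ([0.598, -0.07, 0.293], 24)]
194 [([0.575, -0.074, 0.271], 79), ([0.589, -0.076, 0.284], 75), ([0.599, -0.07, 0.285], 29)]
196 [([0.456, 0.104, -0.0], 122), ([0.59, -0.076, 0.276], 76), ([0.598, -0.069, 0.275], 73)]
198 [([0.459, 0.099, -0.004], 137), ([0.59, -0.076, 0.268], 80), ([0.485, 0.111, 0.003], 131)]
200 [([0.468, 0.088, 0.002], 145), ([0.477, 0.098, -0.002], 135), ([0.49, 0.104, 0.002], 146)]
202 [([0.474, 0.079, 0.005], 146), ([0.482, 0.091, -0.001], 146), ([0.494, 0.098, 0.001], 149)]
204 [([0.475, 0.077, -0.004], 150), ([0.488, 0.082, 0.001], 147), ([0.498, 0.093, -0.003], 148)]
206 [([0.484, 0.064, 0.006], 149), ([0.493, 0.076, -0.001], 149), ([0.504, 0.085, -0.001], 150)]
208 [([0.486, 0.061, -0.001], 146), ([0.498, 0.068, 0.0], 148), ([0.507, 0.079, -0.004], 148)]
210 [([0.49, 0.057, -0.006], 148), ([0.503, 0.062, -0.0], 149), ([0.513, 0.071, -0.002], 123)]
```

The picture contradicts the reported TCP. The finger matches in x and y, but its real end is at z≈0.26 while 0.225 is reported. The earlier view shows the same ~34 mm. So the fingers end about 34 mm higher than reported, and they passed over the 0.250 bar. I'll correct for that from here on, then go back and sweep lower.

Request:
jog_arm([
  [0, 0, 3],
  [2.8, 5.5, 3],
  [5.6, 11, 3],
  [8.4, 16.5, 3],
  [8.4, 16.5, 3],
  [8.4, 16.5, -1],
  [8.4, 16.5, -3.7],
  [8.4, 16.5, -3.7],
], gripper=[0, 0, 0, 0, 0, 0, 0, 0], twist=[0, 0, 0, 0, 0, 0, 0, 0])

```text
clock: 5.35
tcp_pos: [0.6652, 0.0994, 0.1858]
orientation: [-0.002, 0.709, 0.705, -0.002]
wrist_force: [-0.9, -1.0, 0.1]
finger_gap: 0.0001
grip_force: 0.0
```

```bash
python3 - <<'E'
from h import *
t=env.get_state()['tcp_pos'];print(t)
c=cam('scene');W=cloud(c);F=W.reshape(-1,3)
P=F[(abs(F[:,0]-t[0])<.03)&(abs(F[:,1]-t[1])<.03)&(F[:,2]>.15)&(F[:,2]<.28)]
print(len(P),P.min(0),P.max(0))
for z in(.23,.24,.25,.26,.27):
    Q=P[abs(P[:,2]-z)<.005]; print(z,len(Q),Q.min(0) if len(Q) else '',Q.max(0) if len(Q) else '')
E
```

```text
[0.66523631 0.09941139 0.18577263]
174 [0.63749717 0.08322767 0.21685728] [0.69484289 0.10953694 0.27965001]
0.23 15 [0.65310814 0.08378578 0.22591304] [0.68062947 0.10309624 0.23444208]
0.24 24 [0.65374446 0.08506917 0.23522819] [0.68209675 0.10338849 0.24467631]
0.25 25 [0.65457872 0.08561723 0.24523678] [0.68221584 0.09826959 0.2549984 ]
0.26 18 [0.64074068 0.08340337 0.25505882] [0.6828814  0.09412942 0.26431601]
0.27 67 [0.63749717 0.08322767 0.26512073] [0.69468063 0.10953694 0.27461123]
```

The tip is now at z=0.217, level with the bar as intended. Sweeping again.

Request:
jog_arm([
  [-0.6, -3.1, 0],
  [0, -5.6, 0],
  [-0.2, -7.3, 0],
  [-0.5, -9, 0],
  [-1, -10.7, 0],
  [-1.7, -12.1, 0],
  [-2.7, -13.4, 0],
  [-3.9, -14.4, 0],
], gripper=[0, 0, 0, 0, 0, 0, 0, 0], twist=[0, 0, 0, 0, 0, 0, 0, 0])

```text
clock: 6.4
tcp_pos: [0.6276, -0.0444, 0.1882]
orientation: [0.0, 0.709, 0.706, 0.0]
wrist_force: [0.7, 0.9, 0.2]
finger_gap: -0.0
grip_force: 0.7
```

Request:
jog_arm([
  [-1.2, -0.8, 0],
  [-2.4, -1.4, 0],
  [-3.2, -1.6, 0],
  [-4, -1.8, 0],
  [-4.8, -1.9, 0],
  [-4.8, -1.9, 0],
  [-4.8, -1.9, 0],
  [-4.3, -1.9, 0],
], gripper=[0, 0, 0, 0, 0, 0, 0, 0], twist=[0, 0, 0, 0, 0, 0, 0, 0])

```text
clock: 7.4
tcp_pos: [0.5853, -0.0627, 0.1882]
orientation: [-0.0, 0.709, 0.706, -0.0]
wrist_force: [-0.1, 0.6, -0.5]
finger_gap: 0.0001
grip_force: 0.0
```

Request:
jog_arm([
  [1, 0, 0],
  [3, 0, 0],
  [6, 0, 0],
  [6, 0, 6],
  [6, 0, 12],
  [2, -6, 12],
  [-2, -12, 12],
  [-4, -17, 12],
], gripper=[0, 0, 0, 0, 0, 0, 0, 0], twist=[0, 0, 0, 0, 0, 0, 0, 0])

```text
clock: 8.4
tcp_pos: [0.5494, -0.2246, 0.3086]
orientation: [0.001, 0.708, 0.706, 0.0]
wrist_force: [0.4, 0.6, -0.8]
finger_gap: 0.0001
grip_force: 0.0
```

```bash
cat > hk.py <<'E'
from h import *
print(env.get_state()['tcp_pos'])
c=cam('scene');W=cloud(c);F=W.reshape(-1,3)
for r in np.arange(.05,.16,.02):
    d=F[:,:2]-[.567,.035];R=np.hypot(d[:,0],d[:,1])
    P=F[(abs(R-r)<.01)&(F[:,2]>.22)&(F[:,2]<.258)]
    if len(P): m=np.median(P,0);print(round(r,2),len(P),m.round(3),np.degrees(np.arctan2(m[1]-.035,m[0]-.567)).round(1))
P=F[(abs(F[:,0]-.565)<.1)&(abs(F[:,1]+.087)<.1)&(F[:,2]>.01)&(F[:,2]<.024)]
print('pan',cv2.minEnclosingCircle(P[:,:2].astype(np.float32)),cv2.fitEllipse(P[:,:2].astype(np.float32)))
E
python3 hk.py
```

```text
[ 0.54939171 -0.22459845  0.3085719 ]
0.05 16 [ 0.567 -0.016  0.249] -89.8
0.07 16 [ 0.565 -0.035  0.249] -91.2
0.09 15 [ 0.565 -0.053  0.25 ] -91.4
0.11 27 [ 0.564 -0.075  0.244] -91.8
0.13 17 [ 0.563 -0.096  0.236] -91.6
0.15 11 [ 0.562 -0.114  0.246] -92.1
pan ((0.5649750232696533, -0.07539181411266327), 0.09084270894527435) ((0.568636953830719, -0.08526685833930969), (0.14815658330917358, 0.1616465002298355), 9.792205810546875)
```

The hook is now at -92°, with the bowl at (0.562, -0.095), about 10 mm from the pan centre (0.567, -0.086). Next I go above the basket with the gripper open and measure the fingers and body there.

Request:
jog_arm([
  [-1.6, -4.7, 0],
  [-3.2, -9.4, 0],
  [-4.7, -14.1, 0],
  [-4.7, -14.1, -4],
  [-4.7, -14.1, -8],
  [-4.7, -14.1, -10.9],
  [-4.7, -14.1, -10.9],
  [-4.7, -14.1, -10.9],
], gripper=[1, 1, 1, 1, 1, 1, 1, 1], twist=[0, 0, 0, 0, 0, 0, 0, 0])

```text
clock: 9.45
tcp_pos: [0.5035, -0.3648, 0.2004]
orientation: [0.001, 0.709, 0.706, 0.0]
wrist_force: [0.1, -0.3, -0.2]
finger_gap: 0.0853
grip_force: 0.0
```

```bash
python3 - <<'E'
from h import *
s=env.get_state();t=s['tcp_pos'];print(t,s['finger_gap'])
c=cam('scene');W=cloud(c);F=W.reshape(-1,3)
cv2.imwrite('pics/s3.png',cv2.resize(c['image'][180:330,170:320,::-1],(600,600),interpolation=cv2.INTER_CUBIC))
P=F[(abs(F[:,0]-t[0])<.1)&(abs(F[:,1]-t[1])<.06)]
for z in np.arange(.2,.4,.01):
    Q=P[abs(P[:,2]-z)<.005]
    if len(Q):print(z.round(2),len(Q),Q.min(0)[:2].round(3),Q.max(0)[:2].round(3))
print('grasp/bail px',proj(c,[[.502,-.366,.183],[t[0],t[1],.24]]))
E
```

```text
[ 0.50347467 -0.36483475  0.20036392] 0.08525229749921885
0.24 3 [ 0.46  -0.371] [ 0.46  -0.359]
0.25 17 [ 0.456 -0.379] [ 0.559 -0.359]
0.26 29 [ 0.456 -0.38 ] [ 0.561 -0.361]
0.27 28 [ 0.448 -0.378] [ 0.562 -0.365]
0.28 14 [ 0.459 -0.38 ] [ 0.561 -0.371]
0.29 19 [ 0.438 -0.382] [ 0.578 -0.362]
0.3 80 [ 0.434 -0.383] [ 0.579 -0.354]
0.31 69 [ 0.435 -0.384] [ 0.579 -0.354]
0.32 55 [ 0.435 -0.386] [ 0.578 -0.35 ]
0.33 70 [ 0.437 -0.387] [ 0.578 -0.355]
0.34 79 [ 0.436 -0.387] [ 0.576 -0.356]
0.35 122 [ 0.442 -0.382] [ 0.574 -0.355]
0.36 29 [ 0.508 -0.403] [ 0.543 -0.344]
0.37 79 [ 0.486 -0.405] [ 0.542 -0.34 ]
0.38 73 [ 0.488 -0.405] [ 0.543 -0.346]
0.39 93 [ 0.489 -0.404] [ 0.544 -0.341]
grasp/bail px [[240.17360658 270.88445417]
 [238.11489828 259.67007401]]
```

View pics/s3.png

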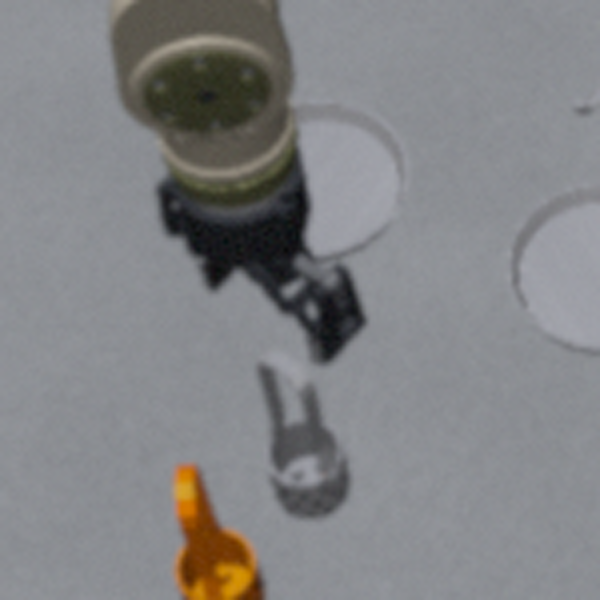

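The open fingertips are at z=0.244 (reported 0.200), so the offset is consistent: 32 mm, plus the 13 mm swing. They straddle the bail at crop (285,365), about 3 mm too far in +x. Descending to grip the legs at about 0.153.

Request:
jog_arm([
  [-0.3, 0, -4],
  [-0.3, 0, -8],
  [-0.3, 0, -10.3],
  [-0.3, 0, -10.3],
  [-0.3, 0, -10.3],
  [-0.3, 0, -10.3],
  [-0.3, 0, -10.3],
  [-0.3, 0, -10.3],
], gripper=[1, 1, 1, 1, 0.3, 0, 0, 0], twist=[0, 0, 0, 0, 0, 0, 0, 0], squeeze=40)

```text
clock: 10.5
tcp_pos: [0.5006, -0.3653, 0.0981]
orientation: [0.002, 0.709, 0.706, 0.0]
wrist_force: [0.2, -0.8, 5.5]
finger_gap: 0.0414
grip_force: 41.4
```

The grip holds on the 42 mm legs. Lifting and carrying gently.

Request:
jog_arm([
  [0, 0, 1.5],
  [0, 0, 4],
  [0, 0, 6.5],
  [0, 0, 8.2],
  [0, 0, 8.7],
  [0.3, 1, 8.7],
  [1, 3, 8.7],
  [1.7, 5.5, 8.7],
], gripper=[0, 0, 0, 0, 0, 0, 0, 0], twist=[0, 0, 0, 0, 0, 0, 0, 0])

```text
clock: 11.5
tcp_pos: [0.5165, -0.3074, 0.1821]
orientation: [-0.001, 0.709, 0.706, 0.0]
wrist_force: [-0.7, -0.3, -1.8]
finger_gap: 0.0413
grip_force: 40.8
```

Request:
jog_arm([
  [0.9, 2.8, 0],
  [1.8, 5.6, 0],
  [2.7, 8.4, 0],
  [3.4, 10.7, 0],
  [3.9, 12.2, 0],
  [4.3, 13.2, 0],
  [4.3, 13.5, 0],
  [4.3, 13.5, 0],
], gripper=[0, 0, 0, 0, 0, 0, 0, 0], twist=[0, 0, 0, 0, 0, 0, 0, 0])

```text
clock: 12.5
tcp_pos: [0.5595, -0.1746, 0.1831]
orientation: [-0.0, 0.709, 0.705, -0.0]
wrist_force: [1.3, -0.7, -0.8]
finger_gap: 0.0414
grip_force: 40.8
```

```bash
python3 - <<'E'
from h import *
s=env.get_state();t=s['tcp_pos'];print(t,s['finger_gap'],s['wrist_force'])
c=cam('scene');W=cloud(c);F=W.reshape(-1,3)
cv2.imwrite('pics/s4.png',cv2.resize(c['image'][140:290,220:370,::-1],(600,600),interpolation=cv2.INTER_CUBIC))
for z0,z1 in((.09,.15),(.18,.21),(.255,.29),(.225,.255)):
    P=F[(abs(F[:,0]-t[0])<.05)&(abs(F[:,1]-t[1])<.05)&(F[:,2]>z0)&(F[:,2]<z1)]
    if len(P):print(z0,len(P),np.median(P,0).round(3),P.min(0).round(3),P.max(0).round(3))
E
python3 hk.py
```

```text
[ 0.55947298 -0.17460999  0.18311029] 0.041433642210378124 [ 1.32769609 -0.69900297 -0.79211153]
0.09 383 [ 0.561 -0.179  0.123] [ 0.534 -0.205  0.09 ] [ 0.592 -0.149  0.149]
0.18 43 [ 0.544 -0.177  0.195] [ 0.54  -0.183  0.18 ] [ 0.584 -0.17   0.21 ]
0.255 201 [ 0.564 -0.183  0.272] [ 0.51  -0.194  0.255] [ 0.609 -0.164  0.29 ]
0.225 83 [ 0.543 -0.183  0.238] [ 0.528 -0.189  0.225] [ 0.596 -0.165  0.255]
[ 0.55949425 -0.17487741  0.18318598]
0.05 16 [ 0.567 -0.016  0.25 ] -89.9
0.07 15 [ 0.565 -0.034  0.25 ] -91.8
0.09 19 [ 0.565 -0.054  0.249] -91.5
0.11 24 [ 0.563 -0.077  0.245] -92.0
0.13 17 [ 0.564 -0.096  0.236] -91.5
0.15 8 [ 0.562 -0.112  0.246] -91.8
pan ((0.5690033435821533, -0.07576899975538254), 0.08939265459775925) ((0.5721914172172546, -0.08226166665554047), (0.14090627431869507, 0.16080854833126068), 19.136844635009766)
```

View pics/s4.png

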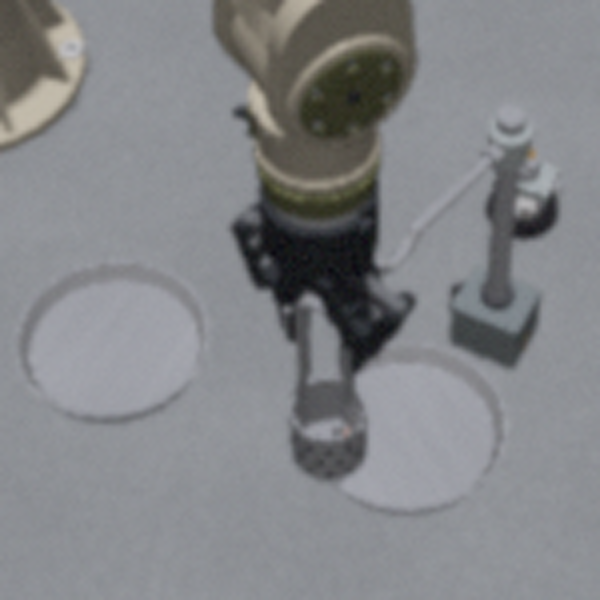

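The basket is upright, with its cup centre at (0.562, -0.177) and the arch underside at about 0.268, above the 0.250 tip. In x it lines up with the bowl. I'll slide it in by 8.1 cm, then lower it.

Request:
jog_arm([
  [0, 0.8, 0],
  [0, 2.2, 0],
  [0.1, 3.8, 0],
  [0.1, 5.4, 0],
  [0.1, 6.8, 0],
  [0.1, 7.7, 0],
  [0.1, 8.1, 0],
  [0.1, 8.1, 0],
], gripper=[0, 0, 0, 0, 0, 0, 0, 0], twist=[0, 0, 0, 0, 0, 0, 0, 0])

```text
clock: 13.6
tcp_pos: [0.5607, -0.0933, 0.1832]
orientation: [0.0, 0.709, 0.706, -0.0]
wrist_force: [0.0, -0.5, -1.2]
finger_gap: 0.0414
grip_force: 40.8
```

Request:
jog_arm([
  [0, 0, -0.5],
  [0, 0, -1],
  [0, 0, -1.5],
  [0, 0, -2],
  [0, 0, -2.4],
  [0, 0, -2.7],
  [0, 0, -2.9],
  [0, 0, -2.9],
], gripper=[0, 0, 0, 0, 0, 0, 0, 0], twist=[0, 0, 0, 0, 0, 0, 0, 0])

```text
clock: 14.6
tcp_pos: [0.5606, -0.0933, 0.1541]
orientation: [-0.0, 0.709, 0.706, -0.0]
wrist_force: [0.0, -0.0, -1.5]
finger_gap: 0.0414
grip_force: 40.8
```

```bash
cat > bk.py <<'E'
from h import *
import sys
s=env.get_state();t=s['tcp_pos'];print(t,s['finger_gap'],s['wrist_force'])
c=cam('scene');W=cloud(c);F=W.reshape(-1,3)
cv2.imwrite('pics/%s.png'%sys.argv[1],cv2.resize(c['image'][140:260,270:390,::-1],(600,600),interpolation=cv2.INTER_CUBIC))
for z0,z1 in((.035,.06),(.06,.1),(.1,.125),(.14,.21),(.225,.25)):
    P=F[(abs(F[:,0]-.562)<.045)&(abs(F[:,1]+.095)<.045)&(F[:,2]>z0)&(F[:,2]<z1)]
    if len(P):print(z0,len(P),np.median(P,0).round(3),P.min(0).round(3),P.max(0).round(3))
E
python3 bk.py s5
```

```text
[ 0.56055424 -0.09330657  0.15413938] 0.041356350162951076 [ 0.00526783 -0.04940014 -1.49402205]
0.035 12 [ 0.547 -0.081  0.059] [ 0.536 -0.117  0.056] [ 0.588 -0.07   0.06 ]
0.06 220 [ 0.561 -0.097  0.079] [ 0.535 -0.124  0.06 ] [ 0.592 -0.067  0.1  ]
0.1 140 [ 0.564 -0.1    0.112] [ 0.533 -0.125  0.1  ] [ 0.593 -0.067  0.125]
0.14 104 [ 0.545 -0.099  0.187] [ 0.529 -0.107  0.14 ] [ 0.597 -0.089  0.21 ]
0.225 140 [ 0.56  -0.102  0.24 ] [ 0.517 -0.116  0.226] [ 0.606 -0.082  0.25 ]
```

View pics/s5.png

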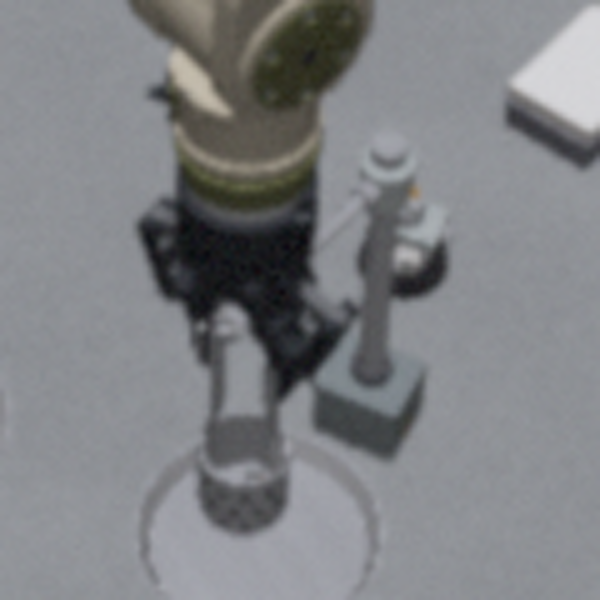

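The basket is over the pan with its axis at (0.563, -0.096), its underside at about 0.057, and no contact yet. A few more millimetres down.

Request:
jog_arm([
  [0, 0, -0.1],
  [0, 0, -0.2],
  [0, 0, -0.3],
  [0, 0, -0.35],
  [0, 0, -0.4],
  [0, 0, -0.4],
  [0, 0, -0.4],
  [0, 0, -0.4],
], gripper=[0, 0, 0, 0, 0, 0, 0, 0], twist=[0, 0, 0, 0, 0, 0, 0, 0])

```text
clock: 15.65
tcp_pos: [0.5614, -0.0935, 0.1514]
orientation: [0.001, 0.709, 0.706, 0.001]
wrist_force: [-0.5, 0.5, 5.2]
finger_gap: 0.0414
grip_force: 41.6
```

Contact: the wrist force went from -1.5 to +5.2 N. Releasing and going straight up.

Request:
jog_arm([
  [0, 0, 0],
  [0, 0, 0],
  [0, 0, 0],
  [0, 0, 0],
  [0, 0, 1],
  [0, 0, 3],
  [0, 0, 6],
  [0, 0, 10],
], gripper=[0.55, 0.65, 0.8, 0.9, 0.9, 0.9, 0.9, 0.9], twist=[0, 0, 0, 0, 0, 0, 0, 0])

```text
clock: 16.65
tcp_pos: [0.5601, -0.0932, 0.2511]
orientation: [-0.0, 0.709, 0.706, -0.0]
wrist_force: [0.6, -0.7, 0.4]
finger_gap: 0.0769
grip_force: 0.0
```

Request:
jog_arm([
  [0, 0, 5],
  [-1, -5, 5],
  [-2, -10, 5],
  [-3, -15, 5],
  [-3, -20, 5],
  [-3, -20, 5],
  [-3, -20, 5],
  [-3, -20, 5],
], gripper=[0.9, 0.9, 0.9, 0.9, 0.9, 0.9, 0.9, 0.9], twist=[0, 0, 0, 0, 0, 0, 0, 0])

```text
clock: 17.65
tcp_pos: [0.5308, -0.2921, 0.3008]
orientation: [0.0, 0.708, 0.706, 0.0]
wrist_force: [-0.1, -1.4, 1.0]
finger_gap: 0.0769
grip_force: 0.0
```

```bash
python3 bk.py s6; python3 hk.py
```

```text
[ 0.53083054 -0.29213318  0.30078867] 0.07691643838011049 [-0.08624015 -1.36791655  0.97813147]
0.035 21 [ 0.559 -0.097  0.058] [ 0.539 -0.124  0.054] [ 0.586 -0.073  0.06 ]
0.06 234 [ 0.557 -0.102  0.08 ] [ 0.532 -0.127  0.061] [ 0.589 -0.069  0.1  ]
0.1 125 [ 0.563 -0.101  0.111] [ 0.532 -0.126  0.1  ] [ 0.59  -0.07   0.125]
0.14 85 [ 0.577 -0.096  0.174] [ 0.54  -0.103  0.143] [ 0.584 -0.088  0.208]
0.225 94 [ 0.564 -0.093  0.238] [ 0.544 -0.117  0.225] [ 0.583 -0.051  0.25 ]
[ 0.53088782 -0.29206343  0.30075579]
0.05 18 [ 0.567 -0.017  0.248] -89.8
0.07 15 [ 0.564 -0.038  0.25 ] -92.1
0.09 15 [ 0.565 -0.055  0.25 ] -91.5
0.11 24 [ 0.563 -0.076  0.245] -92.0
0.13 65 [ 0.567 -0.096  0.235] -89.9
0.15 12 [ 0.562 -0.112  0.248] -91.8
pan ((0.5807991623878479, -0.07528442144393921), 0.09461843222379684) ((0.5682485699653625, -0.08295269310474396), (0.15038710832595825, 0.16496896743774414), 13.85933780670166)
```

View pics/s6.png

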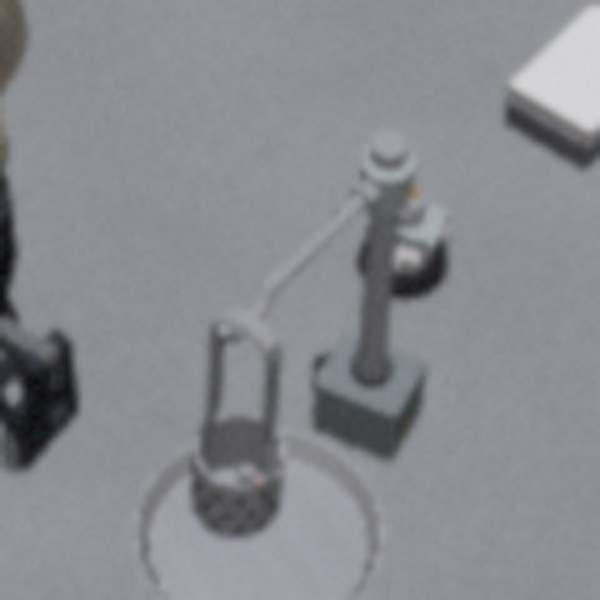

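The basket hangs in the bowl over the pan, with the arch at (245,325) and the cup at (238,490), and the gripper is clear. I'll let any swing die out, then check that it is still.

Request:
jog_arm([
  [0, 0, 0],
  [0, 0, 0],
  [0, 0, 0],
  [0, 0, 0],
  [0, 0, 0],
  [0, 0, 0],
  [0, 0, 0],
  [0, 0, 0],
], gripper=[0.9, 0.9, 0.9, 0.9, 0.9, 0.9, 0.9, 0.9], twist=[0, 0, 0, 0, 0, 0, 0, 0])

```text
clock: 18.75
tcp_pos: [0.5306, -0.2934, 0.3002]
orientation: [0.0, 0.709, 0.706, 0.0]
wrist_force: [0.1, 0.1, -0.3]
finger_gap: 0.0767
grip_force: 0.0
```

Request:
jog_arm([
  [0, 0, 0],
  [0, 0, 0],
  [0, 0, 0],
  [0, 0, 0],
  [0, 0, 0],
  [0, 0, 0],
  [0, 0, 0],
  [0, 0, 0],
], gripper=[0.9, 0.9, 0.9, 0.9, 0.9, 0.9, 0.9, 0.9], twist=[0, 0, 0, 0, 0, 0, 0, 0])

```text
clock: 19.75
tcp_pos: [0.5306, -0.2934, 0.3002]
orientation: [0.0, 0.709, 0.706, 0.0]
wrist_force: [-0.3, 0.6, -0.3]
finger_gap: 0.0769
grip_force: 0.0
```

Request:
jog_arm([
  [0, 0, 0],
  [0, 0, 0],
  [0, 0, 0],
  [0, 0, 0],
  [0, 0, 0],
  [0, 0, 0],
  [0, 0, 0],
  [0, 0, 0],
], gripper=[0.9, 0.9, 0.9, 0.9, 0.9, 0.9, 0.9, 0.9], twist=[0, 0, 0, 0, 0, 0, 0, 0])

```text
clock: 20.75
tcp_pos: [0.5306, -0.2934, 0.3002]
orientation: [0.0, 0.709, 0.706, 0.0]
wrist_force: [-0.2, -0.5, 0.6]
finger_gap: 0.0768
grip_force: 0.0
```

```bash
python3 - <<'E'
from h import *
for i in range(8):
    c=cam('scene');F=cloud(c).reshape(-1,3)
    o=[]
    for z0,z1 in((.06,.12),(.14,.21)):
        P=F[(abs(F[:,0]-.562)<.045)&(abs(F[:,1]+.095)<.045)&(F[:,2]>z0)&(F[:,2]<z1)]
        o.append(((P.min(0)+P.max(0))/2)[:2].round(4).tolist())
    print(o)
E
```

```text
[[0.5616, -0.0978], [0.5617, -0.0959]]
[[0.562, -0.0981], [0.5623, -0.0959]]
[[0.5614, -0.0975], [0.5626, -0.0957]]
[[0.5618, -0.098], [0.5623, -0.0967]]
[[0.5615, -0.0977], [0.5619, -0.0956]]
[[0.5621, -0.098], [0.5625, -0.0958]]
[[0.5607, -0.0993], [0.5626, -0.0959]]
[[0.5607, -0.0994], [0.5625, -0.0964]]
```

It is at rest and upright.

```bash
python3 -c "
from workcell import env
print(env.hand_in())"
```

```text
the job is handed in; nothing more can be done
None
```

I swung the empty hook over the pan and hung the basket in its bowl, still and upright about 13 mm from the pan's centre; the job is handed in (clock about 21 s), but no verdict came back.

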